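# Close up the stamping stand for the night

## Task

Close up the stamping stand for the night: fit each coloured lid squarely down over the ink pad of its own colour, and stand each dotted stamp down in the pocket directly behind the pad of its colour. The date stamp, which is used with both inks, goes in the middle pocket between the two. Leave the glue stick and the tape measure where they are.

Things in the scene. Friction and masses are not known exactly. Their poses are not given: they have to be found in the camera images.
- stamp_stand: Light wooden stand, fixed, 164 (x) x 264 (y) mm. Origin: centre of underside; x to its back, y left, z up. Board 10 mm thick, two front bays with ink pads at x -25, y +85 and -85 mm. Behind, a row of three open pockets at x 56, y +85, 0, -85 mm; each 34 (x) x 70 (y) mm inside, floor 10 mm, rim 20 mm above the desk. A stamp's base fits along the row, 5 mm play each side.
- pad_red: red ink pad, fixed in a front bay of the stand, left or right. Black tray, red felt. Origin: centre of underside, 10 mm above desk; x back to the pockets, y left, z up. Flange 98 (x) x 68 (y) x 4 mm; raised felt block 82 x 52 mm, top at 15 mm. The lid covers the block and rests on the flange, underside 4 mm above this origin. Pocket behind: centre x = +81 mm, y = 0, floor level with this origin.
- pad_blue: blue ink pad, fixed in a front bay of the stand, left or right. Black tray, blue felt. Origin: centre of underside, 10 mm above desk; x back to the pockets, y left, z up. Flange 98 (x) x 68 (y) x 4 mm; raised felt block 82 x 52 mm, top at 15 mm. The lid covers the block and rests on the flange, underside 4 mm above this origin. Pocket behind: centre x = +81 mm, y = 0, floor level with this origin.
- lid_red: red plastic lid, loose on the desk, open side down, blank white label on top. 95 (x) x 65 (y) x 15 mm; hollow, inside 90 x 60 mm, 12 mm deep. Origin: centre of its underside; z up, x along the long side. About 40 g. It fits over a pad's raised block with 4 mm of play each side, either way round.
- lid_blue: blue plastic lid, loose on the desk, open side down, blank white label on top. 95 (x) x 65 (y) x 15 mm; hollow, inside 90 x 60 mm, 12 mm deep. Origin: centre of its underside; z up, x along the long side. About 40 g. It fits over a pad's raised block with 4 mm of play each side, either way round.
- stamp_red: Wooden rubber stamp with a red dot on the top of its turned handle, standing upright on the desk. Base 24 (x) x 60 (y) x 14 mm, neck 18 mm thick, knob 24 mm in diameter, full width from 50 to 67 mm above the underside, total height 69 mm. Origin: centre of the underside; z up, y along the base. About 60 g. Either way round in a pocket will do.
- stamp_blue: Wooden rubber stamp with a blue dot on the top of its turned handle, standing upright on the desk. Base 24 (x) x 60 (y) x 14 mm, neck 18 mm thick, knob 24 mm in diameter, full width from 50 to 67 mm above the underside, total height 69 mm. Origin: centre of the underside; z up, y along the base. About 60 g. Either way round in a pocket will do.
- date_stamp: Date stamp with a black handle, steel frame and four small grey thumb wheels, standing upright on the desk. Base 24 (x) x 60 (y) x 9 mm, steel frame up to 36 mm, round handle 24 mm in diameter from 46 to 74 mm above the underside. Origin: centre of the underside; z up, y along the base. About 90 g. Either way round in the pocket will do.
- glue_stick: Bystander: upright white glue stick with a red cap, 25 mm in diameter, 88 mm tall, origin at the centre of its underside. Not to be moved.
- tape_measure: Bystander: yellow and black pocket tape measure, 34 x 76 x 60 mm, origin at the centre of its underside. Not to be moved.
There are look-alikes about, which are no part of the job. Leave any pink look-alike of the lid_red alone.

How it is judged:
By the outcome, as a careful person would: the job done as asked, in the order asked, and still so for the second after the job is handed in, with the robot touching nothing.
It also fails if it takes over 128 s, if anything falls off the work surface, if the arm or the gripper's body presses on something with over 40 N, if the wrist force passes 120 N, or if a joint passes its speed limit or range.

## Robot

A 6-joint arm with a two-finger parallel gripper is mounted at the origin on a cart in front of the work surface, level with it; the furniture and walls round the work are solid. World frame = base frame: x ahead of the robot, y to its left, z up, the work surface at z = 0. Lengths are in mm, angles in rad, forces in N, time in s.
With the tool pointing down it reaches from about 350 to 975 mm from the base axis. Payload 7.1 kg.
Tool frame: the origin (TCP) lies on the front face of the gripper's body, between the roots of the fingers; the fingertips stand 80 mm ahead of it and the grasp point (between the pads) lies 61 mm ahead of it (env.tips_ahead is the distance from the TCP to the fingertips, in mm); z points along the fingers, y is the line along which they close (so a half turn about z gives the same grasp; the last joint's range is limited). The gripper opens to 88 mm and grips with 3 to 60 N. Pads are 20 mm wide; open, the fingers measure 115 mm over their backs; the gripper's body (75 mm by 178 mm) begins 61 mm behind the grasp point.
Start: joints at [-1.325, 0.423, 1.63, -0, 1.089, -0.019], TCP at [163.591, -603.194, 302.675] pointing down, gripper open.
Joint ranges: [-3, 3], [-0.9, 2.11], [0.09, 2.58], [-1.31, 4.45], [0.11, 2.69], [-2.54, 2.54]. Speed limits (rad/s): [2.39, 2.39, 3.01, 3.14, 3.14, 3.14].

## Interface

Orientations are given as a unit quaternion [x, y, z, w].
In Python, from station import env, set_gripper, viewer, workorder gives the robot as it stands. Calls block until the motion is done:
- env.reach(position, orientation): joint-space move of the TCP to a pose.
- env.move_l(position, rot=None, rate=150, f_stop=None): straight line of the TCP; rot=None keeps the orientation; rate is the mean speed in mm/s. With f_stop (N) it stops when the force on the tool has changed by that much, and returns True; else False.
- env.move_joints(angles): joint-space move.
- set_gripper(opening): finger opening in mm; the grip force is fixed at half the most; returns when the fingers have stopped.
- env.hold(seconds).
- env.ik(position, orientation): joint angles nearest the present ones, or None.
- env.read_state(): the state.
- viewer.camera(name): name is "scene" or "top"; returns the picture (400x640x3 uint8, blue, green, red); there is no depth.
- viewer.camera_params(name): a dict with "fx", "fy", "cx", "cy" (pixels), "dist" ([k1, k2, p1, p2, k3] as OpenCV has them; the pictures are not rectified), "pose" (4x4, takes a point from camera to world coordinates). Camera axes: x right, y up, looking along -z (the intrinsics and any distortion apply to the point x, -y, -z); pixel columns grow to the right and rows downward; lengths in mm; the calibration is good to about 2 mm. A picture is of the moment at which its call begins. camera_params takes no time and is no camera call.
A pose or a line that the arm cannot do raises env.IKError and nothing moves.
- workorder.sign_off(): hands the job in; it is judged then, once.
The state is a dict: "time_s": time; "qpos": joint angles; "dq": joint speeds; "tau": joint torques, N m; "tool_pos": TCP position; "orientation": TCP orientation; "force": force on the tool from outside, world axes, zero at the start; "wrist_torque": the same for the moment, N m; "width": finger opening in mm; "grip_force": force on a finger pad.
Only numpy, scipy, OpenCV 4.12 (cv2) and the standard library are available. Lean on these libraries where they do the work, as an engineer would, in place of code of your own. Each camera call takes 0.05 s, during which the arm holds its last target. There are 200 camera calls.

## Working session

There is one attempt and no reset: what is moved stays moved. The work goes in short steps, each a Python script; the robot and the scene stay as the last script left them, time stands still between calls to the robot, and variables do not carry over. Pictures are saved under pics/ and viewed, at most 14 in all, crops included, and the job is handed in when it is done.

```bash
ls; mkdir -p pics
python3 - <<'E'
from station import env, set_gripper, viewer, workorder
import cv2
for n in("scene","top"):
    im=viewer.camera(n); cv2.imwrite(f"pics/{n}0.png",im)
    p=viewer.camera_params(n); print(n,p)
print(env.read_state())
E
```

```text
pics
scene {'fx': 370.8883088106186, 'fy': 370.8883088106186, 'cx': 318.68757857723773, 'cy': 199.59514132966672, 'dist': array([-0.0809803,  0.       ,  0.       ,  0.       ,  0.       ]), 'pose': array([[ 6.39440506e-01,  4.02526090e-01, -6.55048538e-01,
        -1.75607725e+02],
       [-7.68554054e-01,  3.57912210e-01, -5.30305115e-01,
        -5.49665083e+02],
       [ 2.09882255e-02,  8.42538780e-01,  5.38226623e-01,
         5.78516613e+02],
       [ 0.00000000e+00,  0.00000000e+00,  0.00000000e+00,
         1.00000000e+00]])}
top {'fx': 386.2849689903161, 'fy': 386.2849689903161, 'cx': 315.04813794927065, 'cy': 206.44228787430427, 'dist': array([0.01579964, 0.        , 0.        , 0.        , 0.        ]), 'pose': array([[ 1.52572773e-02,  9.94181850e-01, -1.06628633e-01,
         3.34529361e+02],
       [-9.99809896e-01,  1.64639666e-02,  1.04455996e-02,
        -2.01561233e+01],
       [ 1.21403558e-02,  1.06448991e-01,  9.94244047e-01,
         1.22348971e+03],
       [ 0.00000000e+00,  0.00000000e+00,  0.00000000e+00,
         1.00000000e+00]])}
{'time_s': 0.1, 'qpos': array([-1.32498831e+00,  4.23747192e-01,  1.63056285e+00,  9.10389121e-06,
        1.08861515e+00, -1.90083701e-02]), 'dq': array([ 0.00011202, -0.00305131, -0.00133852,  0.00254572, -0.00122865,
       -0.00059938]), 'tau': array([-9.44081585e-04, -5.45618033e+01, -2.74323499e+01,  6.45395718e-02,
        1.87860400e-02, -1.32285197e-05]), 'tool_pos': array([ 163.51344613, -602.84568465,  302.01005134]), 'orientation': array([ 9.91246894e-01,  1.32019511e-01, -7.13874721e-05, -6.62447352e-04]), 'force': array([-0.23543115, -0.0168129 , -0.09760995]), 'wrist_torque': array([-0.03561968,  0.03231614, -0.00549957]), 'grip_force': 0.0, 'width': 87.70218993393847}
```

View pics/scene0.png

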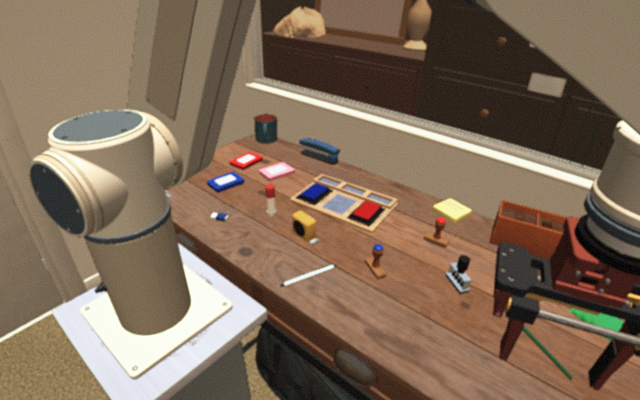

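View pics/top0.png

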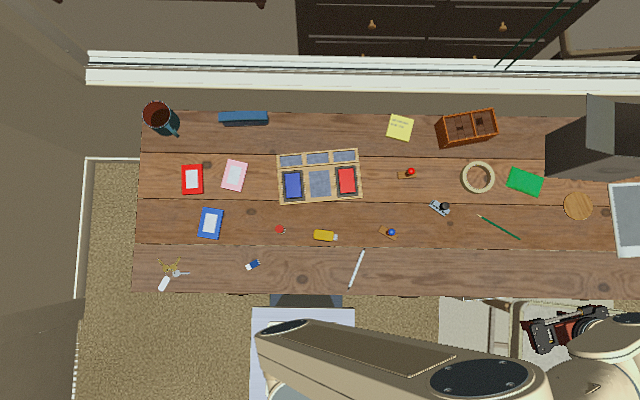

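Top view: the lid-shaped things are red (192,180), pink (234,175) and blue (211,222). The stand is centred near (319,176), with the blue felt on the left at (292,186) and the red felt on the right at (346,181). Small items are the red-topped stamp (408,172), blue-topped stamp (390,232), date stamp (440,207), glue stick (280,230) and tape measure (326,236). The saturated red lid at (192,180) fits lid_red and the pale one at (234,175) is the pink look-alike. I'll confirm that in an enlarged crop.

Run:
```python
import cv2
t=cv2.imread("pics/top0.png"); s=cv2.imread("pics/scene0.png")
cv2.imwrite("pics/c1.png",cv2.resize(t[140:250,170:460],None,fx=2.75,fy=2.75,interpolation=cv2.INTER_CUBIC))
cv2.imwrite("pics/c2.png",cv2.resize(s[140:300,195:480],None,fx=2.8,fy=2.8,interpolation=cv2.INTER_CUBIC))
h=cv2.cvtColor(t,cv2.COLOR_BGR2HSV); hs=cv2.cvtColor(s,cv2.COLOR_BGR2HSV)
for n,(x,y) in dict(redlid=(186,186),pink=(226,175),bluelid=(203,222),bpad=(292,180),rpad=(346,175),rst=(410,171),bst=(391,232),wood=(279,170),desk=(260,150),tray=(319,185)).items(): print(n,h[y,x])
for n,(x,y) in dict(redlid=(235,160),pink=(265,171),bluelid=(213,182),bpad=(316,192),rpad=(367,210),rst=(440,221),bst=(378,247),base=(435,239)).items(): print('s',n,hs[y,x])
```

```text
redlid [104  13 217]
pink [173  40 224]
bluelid [108 187 191]
bpad [113 142 187]
rpad [  2 170 223]
rst [  3 158 228]
bst [108 114 220]
wood [ 19  83 205]
desk [ 15  97 134]
tray [107  46 168]
s redlid [  0 187 245]
s pink [171  49 251]
s bluelid [113 197 179]
s bpad [116 218 146]
s rpad [  0 213 206]
s rst [  0 191 247]
s bst [111 168 209]
s base [ 13 153 148]
```

View pics/c1.png

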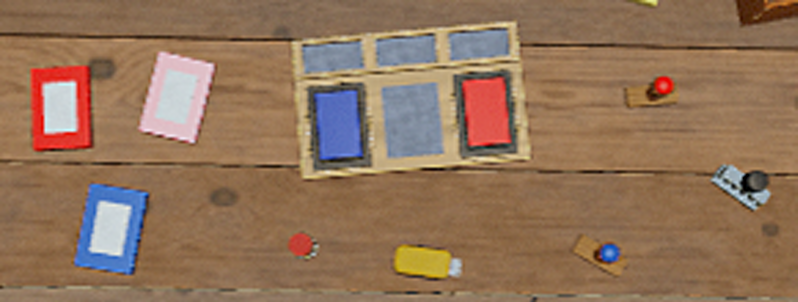

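View pics/c2.png

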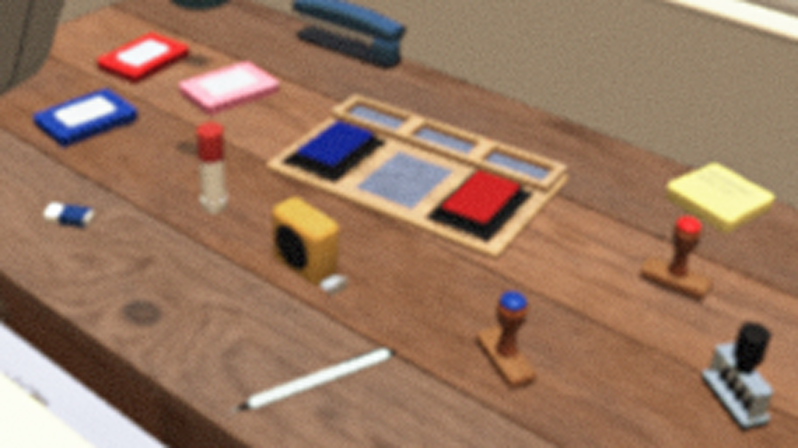

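The crops confirm it: lid_red is the saturated red one at top (192,180) and scene (248,160), and the paler one at (234,175) is pink and stays. The blue pad is left and the red pad right. The bays have no walls, and the stamps stand at (408,172), (390,232) and (440,207). Next I measure.

```bash
cat > h.py <<'E'
import cv2, numpy as np
from station import env, set_gripper, viewer, workorder
P={n:viewer.camera_params(n) for n in("scene","top")}
def rays(cam,px):
    p=P[cam]; K=np.array([[p["fx"],0,p["cx"]],[0,p["fy"],p["cy"]],[0,0,1]])
    u=cv2.undistortPoints(np.asarray(px,float).reshape(-1,1,2),K,p["dist"]).reshape(-1,2)
    d=np.c_[u[:,0],-u[:,1],-np.ones(len(u))]@p["pose"][:3,:3].T
    return p["pose"][:3,3],d/np.linalg.norm(d,axis=1)[:,None]
def plane(cam,px,z):
    o,d=rays(cam,px); return (o+d*((z-o[2])/d[:,2])[:,None])[:,:2]
def tri(pt,ps):
    A=[];b=[];L=[]
    for c,q in(("top",pt),("scene",ps)):
        o,d=rays(c,[q]); M=np.eye(3)-np.outer(d[0],d[0]); A.append(M); b.append(M@o); L.append((M,o))
    x=np.linalg.lstsq(np.vstack(A),np.hstack(b),rcond=None)[0]
    return x,max(np.linalg.norm(M@(x-o)) for M,o in L)
def cc(mask,near,up=1):
    "component nearest a pixel: (centroid, pixel points, filled contour)"
    n,l,s,c=cv2.connectedComponentsWithStats(mask.astype(np.uint8))
    i=1+np.argmin([np.linalg.norm(c[k]-near)+(1e3 if s[k,4]<5 else 0) for k in range(1,n)])
    ys,xs=np.nonzero(l==i); return c[i],np.c_[xs,ys].astype(float),l==i
def box(img,x0,y0,x1,y1):
    m=np.zeros(img.shape[:2],bool); m[y0:y1,x0:x1]=1; return m
def hsv(img): return [a.astype(int) for a in cv2.split(cv2.cvtColor(img,cv2.COLOR_BGR2HSV))]
def red(img): h,s,v=hsv(img); return ((h<8)|(h>172))&(s>120)&(v>100)
def blue(img): h,s,v=hsv(img); return (h>100)&(h<125)&(s>100)&(v>60)
def white(img): h,s,v=hsv(img); return (s<45)&(v>150)
def rectw(cam,pts,z,k=8):
    "world centre, sizes, direction of long side of mask pixels on plane z, by PCA"
    w=plane(cam,pts,z); m=w.mean(0); e,V=np.linalg.eigh(np.cov((w-m).T))
    d=V[:,1]; d=d*np.sign(d[np.argmax(abs(d))]); return m,np.sqrt(12*e),np.degrees(np.arctan2(d[1],d[0]))
E
cat > m.py <<'E'
from h import *
np.set_printoptions(precision=1,suppress=True)
t=cv2.imread("pics/top0.png"); s=cv2.imread("pics/scene0.png")
for n,f,pt,ps in(("lid_red",red,(192,180),(246,160)),("lid_blue",blue,(211,222),(226,182))):
    out=[]
    for im,p in((t,pt),(s,ps)):
        m=f(im)&box(im,p[0]-28,p[1]-24,p[0]+28,p[1]+24)
        k=cv2.findContours(m.astype(np.uint8),0,2)[0]; k=max(k,key=cv2.contourArea)
        F=np.zeros(m.shape,np.uint8); cv2.drawContours(F,[k],-1,1,-1)
        W=white(im)&(F>0); c,pp,_=cc(W,p); out.append((c,pp,np.argwhere(F>0)[:,::-1]))
    x,r=tri(out[0][0],out[1][0])
    print(n,"label px",out[0][0],out[1][0],"tri",x,"res",r,"outline",*rectw("top",out[0][2],x[2]),"label",*rectw("top",out[0][1],x[2]),"scene",*rectw("scene",out[1][1],x[2]))
for n,f,pt,ps in(("pad_red",red,(346,180),(367,210)),("pad_blue",blue,(292,186),(316,192)),("knob_red",red,(410,171),(440,221)),("knob_blue",blue,(391,232),(378,247)),("glue",red,(280,230),(270,188))):
    a=cc(f(t)&box(t,pt[0]-25,pt[1]-25,pt[0]+25,pt[1]+25),pt); b=cc(f(s)&box(s,ps[0]-25,ps[1]-25,ps[0]+25,ps[1]+25),ps)
    x,r=tri(a[0],b[0]); print(n,a[0],len(a[1]),b[0],len(b[1]),"tri",x,"res",r, "rect",*rectw("top",a[1],x[2]))
h,S,v=hsv(t)
g=(S<70)&(h>90)&(h<130)&(v>110)&(v<210)
for p in((290,160),(317,158),(344,156),(319,183)):
    a=cc(g&box(t,p[0]-16,p[1]-16,p[0]+16,p[1]+16),p); print("pocket",a[0],len(a[1]),*rectw("top",a[1],10))
blk=(v<70)
a=cc(blk&box(t,425,195,460,220),(443,206)); hb=hsv(s)[2]<70; b=cc(hb&box(s,450,250,475,275),(462,262))
print("date handle",a[0],len(a[1]),b[0],len(b[1]),tri(a[0],b[0]),rectw("top",a[1],74))
for r in((395,162,425,182),(378,222,405,242),(425,195,460,220)):
    print(r); 
    for nm,A in(("h",h),("s",S),("v",v)): print(nm); print(A[r[1]+2:r[3]-2:1,r[0]:r[2]:1] if nm=="s" else "")
E
python3 m.py
```

```text
lid_red label px [191.2 178.7] [245.6 158.4] tri [545.7 359.   14.4] res 0.06813670190384191 outline [545.9 357.2] [67.9 95.9] 5.417091650142498 label [545.7 359. ] [35.5 56.9] 5.505726902148355 scene [545.9 359. ] [36.4 56.1] 8.357852338732647
lid_blue label px [209.7 222.7] [224.7 179.4] tri [407.5 295.3  14.6] res 0.34125660147693127 outline [407.5 293.8] [66.6 95. ] -8.401930395846566 label [407.8 295.1] [36.4 58.3] -8.412989132350654 scene [407.4 295.6] [36.6 58.2] -5.401873134371812
pad_red [346.4 180.1] 375 [366.5 209.7] 309 tri [ 548.2 -130.2   22.3] res 0.22003918094570954 rect [ 548.4 -130.4] [48.9 77.5] 5.7776954211959355
pad_blue [292.6 184.9] 378 [314.3 191.1] 226 tri [530.5  39.1  20.2] res 0.014984123055716664 rect [530.6  39.1] [49.3 77.3] 6.437693170983313
knob_red [411.  170.5] 38 [440.2 219.9] 56 tri [ 573.4 -322.7   66.1] res 0.6174577882468605 rect [ 573.7 -323.3] [17.4 20. ] 95.90047783098106
knob_blue [391.4 231.6] 33 [377.9 247. ] 43 tri [ 386.5 -262.1   66.8] res 0.23005530752014447 rect [ 386.7 -262.3] [16.2 17.8] 134.56169929172327
glue [278.8 228.4] 57 [26
[... 6821 characters left out ...]
24 128 121 131 123 119 136 158  21  36  51  37
   40  42  25  31  53  39 153 132 128 123 119 124 127 125 136 128 121]
 [123 131 128 130 127 133 133 123 129 131 127 124 122 126 148 171  41  37
   41  39  72 118 136 154 139 148 135 128 131 125 128 138 131 123 131]
 [130 125 120 123 115 122 120 122 122 119 121 120 124 125 131 143 176  54
   59  44  61 147 141 130 140 134 129 128 126 122 130 128 127 122 126]
 [128 126 115 128 121 121 121 114 123 120 118 129 121 121 121 135 131 155
  110  70 144 146 148 134 141 139 131 140 136 139 127 134 123 125 130]
 [122 140 123 122 121 123 130 128 121 120 117 117 115 112 113 116 123 136
  137 141 135 124 130 128 131 128 123 145 125 128 120 124 130 122 127]]
v
```

Label triangulation puts the lid tops at about 14.5 mm and the knob tops at about 67 mm, and the stand yaw comes out near 6.0° from both the pads and the pockets. Next are the base yaws and the date stamp handle, checked with an overlay.

```bash
cat > m2.py <<'E'
from h import *
np.set_printoptions(precision=1,suppress=True)
t=cv2.imread("pics/top0.png"); s=cv2.imread("pics/scene0.png")
def proj(cam,X):
    p=P[cam]; R=p["pose"][:3,:3]; q=(np.asarray(X,float)-p["pose"][:3,3])@R; q=q*[1,-1,-1]
    K=np.array([[p["fx"],0,p["cx"]],[0,p["fy"],p["cy"]],[0,0,1]])
    return cv2.projectPoints(q,np.zeros(3),np.zeros(3),K,p["dist"])[0].reshape(-1,2)
h,S,v=hsv(cv2.GaussianBlur(t,(3,3),0))
for n,r,m,z in(("red",(393,160,424,184),(S>126)&(h>5)&(h<25),14),("blue",(374,219,404,243),(S>136)&(h>5)&(h<25),14),("date",(424,194,456,220),(S<75),9)):
    m=cv2.morphologyEx((m&box(t,*r)).astype(np.uint8),cv2.MORPH_OPEN,np.ones((2,2)))
    a=cc(m,((r[0]+r[2])/2,(r[1]+r[3])/2)); w=plane("top",a[1],z).astype(np.float32)
    (c,sz,_),q=cv2.minAreaRect(w),cv2.boxPoints(cv2.minAreaRect(w)); e=[q[1]-q[0],q[2]-q[1]]; e=max(e,key=np.linalg.norm)
    print(n,len(w),"minrect",np.array(c),np.array(sz),"yaw",np.degrees(np.arctan2(e[1],e[0]))%180,"pca",*rectw("top",a[1],z))
for th in(60,80,100):
    a=cc((hsv(t)[2]<th)&box(t,432,196,456,214),(444,205)); b=cc((hsv(s)[2]<th)&box(s,450,250,475,280),(462,264)); x,r=tri(a[0],b[0]); print(th,a[0],len(a[1]),b[0],len(b[1]),x,r)
G={"red":(573.5,-323,94),"blue":(386.6,-262.2,54),"date":(468.3,-422.6,54)}
T=[]
for cam,im in(("top",t),("scene",s)):
    for k,(x,y,a) in G.items():
        a=np.radians(a); u=np.array([np.cos(a),np.sin(a)]); w=np.array([-u[1],u[0]]); c=np.array([x,y])
        Q=proj(cam,[[*(c+i*30*u+j*12*w),9 if k=="date" else 14] for i,j in((1,1),(1,-1),(-1,-1),(-1,1))]); o=proj(cam,[[x,y,74 if k=="date" else 69]])[0]
        x0,y0=(Q.mean(0)-[20,22]).astype(int); C=cv2.resize(im[y0:y0+40,x0:x0+40],None,fx=6,fy=6,interpolation=cv2.INTER_CUBIC)
        f=lambda p:tuple(int(round(z)) for z in (p-[x0,y0]+.5)*6)
        cv2.polylines(C,[np.array([f(p) for p in Q])],1,(0,255,0)); cv2.circle(C,f(o),3,(0,255,255),-1); T.append(C)
cv2.imwrite("pics/ov.png",np.vstack([np.hstack(T[:3]),np.hstack(T[3:])]))
E
python3 m2.py
```

```text
red 126 minrect [ 569.8 -325.5] [25.8 60.8] yaw 90.96949 pca [ 567.8 -321.8] [23.4 59.9] 89.99226474787253
blue 106 minrect [ 382.6 -264.7] [61.3 24. ] yaw 64.1585 pca [ 382.7 -261.2] [24.  64.9] 60.30633783592498
date 218 minrect [ 469.5 -432. ] [67.4 42.1] yaw 55.191593 pca [ 466.  -430.6] [35.4 62.9] 63.87681788963609
60 [441.2 206.8] 24 [462.6 263.6] 145 [ 466.7 -420.    55.9] 3.2392264357653437
80 [443.7 205.7] 49 [462.6 263.7] 157 [ 468.1 -423.3   57.3] 0.5245765257825324
100 [444.6 205.5] 70 [461.  266.2] 229 [ 467.6 -424.8   52. ] 3.8796928416991894
```

View pics/ov.png

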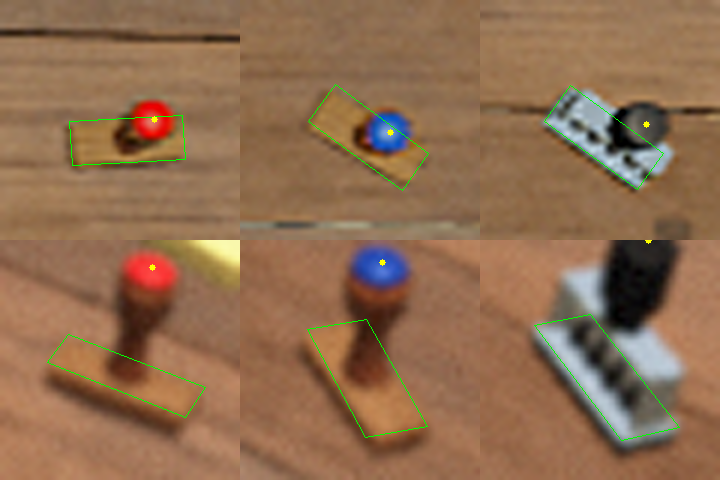

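The overlays match: green base outlines and yellow knob tops are on target in both views. Picking up the red lid first.

```bash
cat >> h.py <<'E'
from scipy.spatial.transform import Rotation as Ro
O=np.array([564.4,-42.95]); YAW=6.0
def stand(x,y):
    a=np.radians(YAW); return O+[x*np.cos(a)-y*np.sin(a),x*np.sin(a)+y*np.cos(a)]
def quat(phi,x,y,z):
    "tool down, closing line at heading phi (deg), half turn chosen for least joint travel"
    q0=env.read_state()["qpos"]; best=None
    for f in(phi,phi+180):
        a=np.radians(f); R=np.array([[-np.sin(a),np.cos(a),0],[np.cos(a),np.sin(a),0],[0,0,-1]]).T
        q=Ro.from_matrix(R).as_quat(); j=env.ik([x,y,z],q)
        if j is not None and (best is None or np.abs(j-q0).max()<best[0]): best=(np.abs(j-q0).max(),q)
    return best[1]
def say(m):
    s=env.read_state(); print(m,"t %.1f"%s["time_s"],"pos",np.round(s["tool_pos"],1),"w %.1f"%s["width"],"grip %.1f"%s["grip_force"],"F",np.round(s["force"],1))
def pick(xy,phi,z,zt):
    x,y=xy; env.reach([x,y,zt],quat(phi,x,y,zt)); env.move_l([x,y,z],rate=180); say("at"); set_gripper(0); say("gripped")
    env.move_l([x,y,zt],rate=220); say("lifted")
def place(xy,phi,z,zt,openw,zpre=25):
    x,y=xy; env.reach([x,y,zt],quat(phi,x,y,zt)); env.move_l([x,y,z+zpre],rate=200); say("above")
    hit=env.move_l([x,y,z-3],rate=30,f_stop=6); say("hit %s"%hit); set_gripper(openw); env.move_l([x,y,zt],rate=220); say("off")
E
python3 - <<'E'
from h import *
print(env.tips_ahead)
pick((545.7,359),95.5,env.tips_ahead+7,220)
cv2.imwrite("pics/s1.png",viewer.camera("scene")); cv2.imwrite("pics/t1.png",viewer.camera("top"))
E
```

```text
80.0
at t 4.6 pos [546.3 359.3  87.9] w 88.0 grip 0.0 F [0.1 0.7 0.2]
gripped t 5.1 pos [546.  359.3  87.8] w 64.7 grip 30.0 F [-1.3 -0.9  6.3]
lifted t 5.8 pos [545.  358.6 218.9] w 64.7 grip 30.0 F [ 0.2  0.5 -0.4]
```

Run:
```python
from h import *
place(stand(-25,-85),YAW+90,80+7+14,220,82)
env.reach([450,295,220],quat(82,450,295,220))
cv2.imwrite("pics/s2.png",viewer.camera("scene")); t=viewer.camera("top"); cv2.imwrite("pics/t2.png",t)
s=cv2.imread("pics/s2.png")
cv2.imwrite("pics/c3.png",np.hstack([cv2.resize(t[140:215,265:375],(440,300),interpolation=2),cv2.resize(s[165:245,275:405],(357,300),interpolation=2)]))
```

```text
above t 8.3 pos [ 548.9 -129.8  126.3] w 64.6 grip 30.0 F [ 0.5  0.1 -0.5]
hit True t 9.1 pos [ 548.2 -130.1  101.6] w 65.2 grip 30.0 F [0.4 0.3 3.5]
off t 10.3 pos [ 547.9 -130.   219.4] w 82.0 grip 0.0 F [ 1.1 -0.2 -0.5]
```

View pics/c3.png

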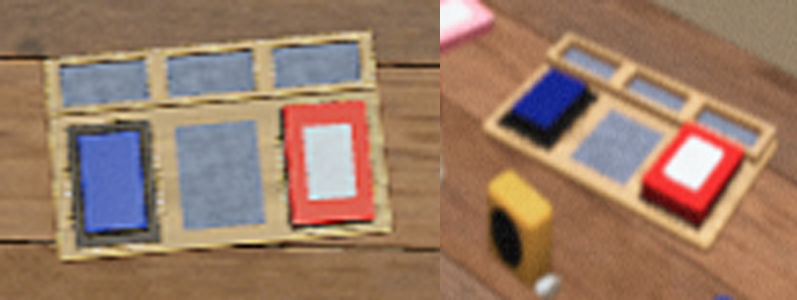

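The red lid sits flat and square on the right-hand pad. Contact came at TCP z 101.6, where 101 was expected, so it is down on the flange. Blue lid next, then the red and blue stamps.

Run:
```python
from h import *
pick((407.5,295.3),81.6,87,220)
place(stand(-25,85),YAW+90,101,220,82)
env.reach([500,-300,240],quat(5,500,-300,240))
s=viewer.camera("scene"); t=viewer.camera("top"); cv2.imwrite("pics/s3.png",s); cv2.imwrite("pics/t3.png",t)
cv2.imwrite("pics/c4.png",np.hstack([cv2.resize(t[140:215,265:375],(440,300),interpolation=2),cv2.resize(s[165:245,275:405],(357,300),interpolation=2)]))
```

```text
at t 13.2 pos [408.2 295.5  87.5] w 81.9 grip 0.0 F [-0.3  0.5  0.2]
gripped t 13.6 pos [407.9 295.6  87.9] w 64.5 grip 30.0 F [ 0.5 -1.8  6.4]
lifted t 14.4 pos [407.  294.9 219.3] w 65.1 grip 30.0 F [ 1.   0.9 -1.2]
above t 16.1 pos [530.8  39.7 126.3] w 64.6 grip 30.0 F [-0.4  0.5  0.1]
hit True t 16.8 pos [530.5  38.9 101.7] w 65.0 grip 30.0 F [ 0.1 -0.6  4.7]
off t 18.0 pos [530.1  38.9 219.4] w 82.1 grip 0.0 F [ 0.2  0.8 -0.2]
```

View pics/c4.png

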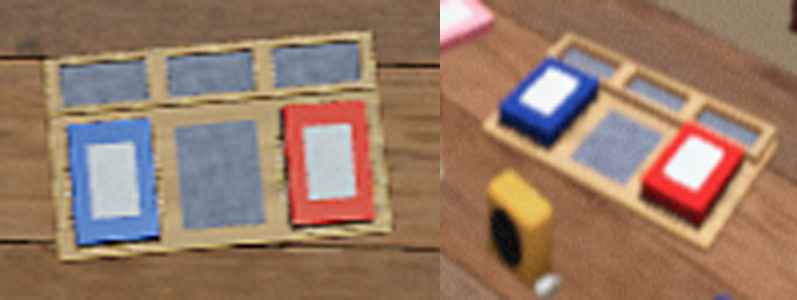

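The blue lid is flat and square on the left-hand pad too. Now the red stamp.

Run:
```python
from h import *
pick((573.5,-323),3,119,250)
place(stand(56,-85),YAW,129,250,60)
env.reach([430,-300,250],quat(-34,430,-300,250))
s=viewer.camera("scene"); t=viewer.camera("top"); cv2.imwrite("pics/s4.png",s); cv2.imwrite("pics/t4.png",t)
cv2.imwrite("pics/c5.png",np.hstack([cv2.resize(t[140:215,265:375],(440,300),interpolation=2),cv2.resize(s[165:245,275:405],(357,300),interpolation=2)]))
```

```text
at t 20.7 pos [ 573.9 -323.2  120. ] w 82.3 grip 0.0 F [-0.  -0.1  0.1]
gripped t 21.6 pos [ 573.5 -323.   118.9] w 23.1 grip 30.0 F [ 0.2  0.9 -0.1]
lifted t 22.4 pos [ 572.9 -322.7  249. ] w 23.7 grip 30.0 F [ 0.6  0.6 -1.4]
above t 23.9 pos [ 629.3 -122.7  154.5] w 23.3 grip 30.0 F [ 0.3  0.2 -0.7]
hit True t 24.6 pos [ 628.4 -121.5  128.7] w 23.3 grip 30.0 F [-1.7 -0.2  5.6]
off t 26.1 pos [ 628.4 -121.5  249.2] w 59.6 grip 0.0 F [ 0.9  0.9 -0.8]
```

View pics/c5.png

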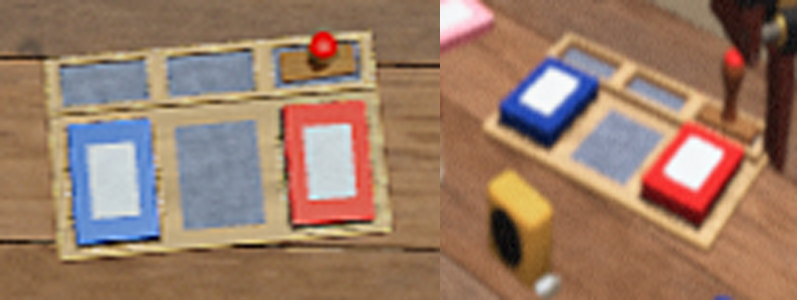

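The red stamp stands inside the right pocket, with its base clear of the rim. Next the blue stamp, then picking up the date stamp.

Run:
```python
from h import *
pick((386.6,-262.2),-34,119,250)
place(stand(56,85),YAW,129,250,60)
env.reach([468,-423,250],quat(-35.5,468,-423,250))
s=viewer.camera("scene"); t=viewer.camera("top"); cv2.imwrite("pics/s5.png",s); cv2.imwrite("pics/t5.png",t)
cv2.imwrite("pics/c6.png",np.hstack([cv2.resize(t[140:215,265:375],(440,300),interpolation=2),cv2.resize(s[165:245,275:405],(357,300),interpolation=2)]))
```

```text
at t 28.4 pos [ 387.3 -262.6  119.4] w 60.1 grip 0.0 F [-0.6  0.6 -0.5]
gripped t 29.1 pos [ 386.7 -262.3  119.2] w 23.1 grip 30.0 F [-0.8  0.4  5. ]
lifted t 29.9 pos [ 386.1 -261.8  249.2] w 23.2 grip 30.0 F [-0.2  0.6 -0.6]
above t 31.9 pos [611.6  46.8 154.6] w 23.1 grip 30.0 F [ 0.5 -0.5 -0.8]
hit True t 32.7 pos [610.6  47.4 129. ] w 23.1 grip 30.0 F [-1.4  0.2  4. ]
off t 34.1 pos [610.6  47.4 249.2] w 60.3 grip 0.0 F [-0.3 -0.9 -0.1]
```

View pics/c6.png

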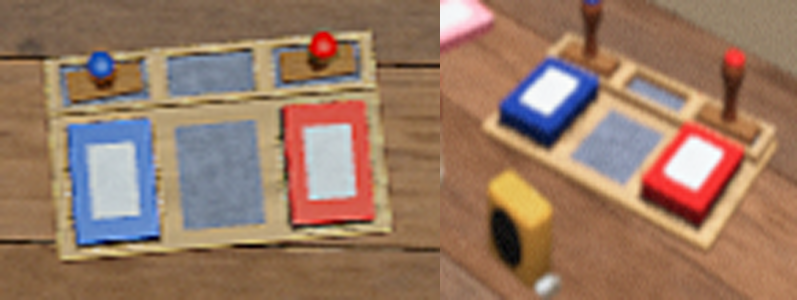

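The blue stamp is in the left pocket, so only the date stamp remains.

Run:
```python
from h import *
pick((468.2,-423),-35.5,121,250)
place(stand(56,0),YAW,131,250,60)
env.reach([400,-350,280],quat(6,400,-350,280))
s=viewer.camera("scene"); t=viewer.camera("top"); cv2.imwrite("pics/s6.png",s); cv2.imwrite("pics/t6.png",t)
cv2.imwrite("pics/c7.png",np.hstack([cv2.resize(t[140:215,265:375],(440,300),interpolation=2),cv2.resize(s[165:245,275:405],(357,300),interpolation=2)]))
```

```text
at t 37.1 pos [ 468.7 -423.5  121.8] w 59.8 grip 0.0 F [ 0.7  0.2 -0.6]
gripped t 37.8 pos [ 468.3 -423.1  121.2] w 23.2 grip 30.0 F [0.7 0.7 1.7]
lifted t 38.5 pos [ 467.6 -422.5  248.9] w 23.6 grip 30.0 F [ 0.2  0.6 -1.2]
above t 40.7 pos [620.6 -37.7 156.5] w 23.5 grip 30.0 F [ 0.7 -0.1 -0.9]
hit True t 41.5 pos [619.5 -37.  130.9] w 22.9 grip 30.0 F [-1.4 -0.4  5. ]
off t 42.9 pos [619.5 -37.  249.1] w 60.6 grip 0.0 F [ 0.2 -0.3 -0.4]
```

View pics/c7.png

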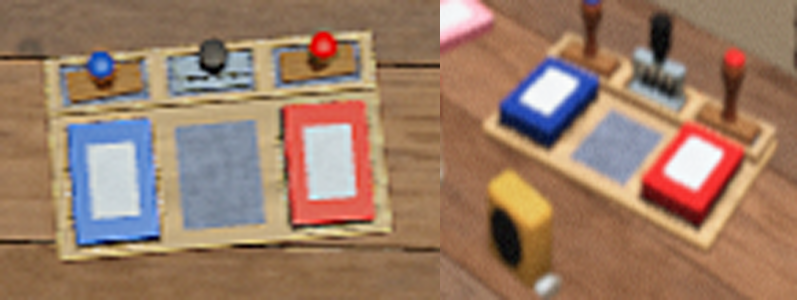

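View pics/s6.png

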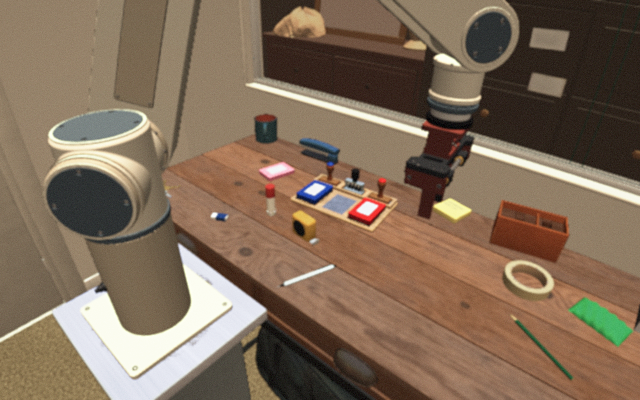

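All five items are seated: the lids at (315,191) and (367,210), and the stamps upright in their pockets at (330,172), (355,180) and (381,190). The glue stick (270,195), tape measure (303,226) and pink lid (276,171) haven't moved, and the arm is clear.

Run:
```python
from h import *
env.hold(0.3); print(workorder.sign_off())
```

```text
the job is handed in; nothing more can be done
None
```

I handed the job in at about 44 s of the 128 s limit: both lids sit flat on their own pads, the red, blue and date stamps stand in their pockets, and the glue stick, tape measure and pink lid were left untouched.

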